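# Hold a bread roll over the side plate with kitchen tongs

### The arm

A 7-joint arm with a two-finger parallel gripper is mounted at the origin on the work surface. World frame = base frame: x ahead of the robot, y to its left, z up, the work surface at z = 0. Lengths are in mm, angles in rad, forces in N, time in s.
With the tool pointing down it reaches from about 400 to 875 mm from the base axis. Payload 4.4 kg.
Tool frame: the origin (TCP) lies at the very end of the fingers, on their centre line; the grasp point (between the pads) lies 19 mm behind it; y points along the fingers, z is the direction in which the jaws open and shut, and the axes are right-handed (so a half turn about y gives the same grasp; the last joint's range is limited). The gripper opens to 85 mm and grips with 20 to 120 N. Pads are 22 mm wide; open, the fingers measure 114 mm over their backs; the gripper's body (76 mm by 85 mm) begins 54 mm behind the grasp point. The pads swing forward as they close: fully open they stand 13 mm farther back than shut.
Start: joints at [-1.239, 0.628, 0.038, 1.517, -0.027, 0.996, -0.02], TCP at [251.782, 599.269, 231.313] pointing down, gripper open.
Joint ranges: [-3.06, 3.06], [-0.37, 2.12], [-1.25, 1.32], [0.18, 2.47], [-1.1, 4.24], [0.23, 1.98], [-2.94, 2.94]. Speed limits (rad/s): [2.57, 2.57, 3.14, 3.14, 3.14, 3.14, 3.14].

### API

Orientations are given as [roll, pitch, yaw] about the fixed x, y, z axes, in that order (R = Rz(yaw) Ry(pitch) Rx(roll)).
In Python, from cell import * gives the robot as it stands.
- The arm moves only by the tool apply_moves, never from a script. Its argument "targets" is a list of rows, each a list of 6 numbers: the shift along the tool's x, y, z in units of 40 mm (1.0 is 40 mm), then the turn, a rotation vector about the tool's x, y, z in units of 8 degrees (1.0 is 8 degrees). A call has 1 to 12 rows; each row shifts and turns the commanded pose from where the row before left it, along the tool's axes as they then stand; what a row does not reach is not made up. A row lasts 1/8 s, in which the tool goes at most 62.5 mm and 10.7 degrees, less where a joint would pass 70% of its speed; a pose out of reach is approached as far as the arm can. A call is refused whole if a number of a shift passes 1 or a number of a turn 1, either way. A call with a gripper value outside its range is refused whole. "jaw" is the gripper command: -1 is shut, 1 is fully open, values between are in proportion, set as the call begins (left out, the last holds). The fingers move at their own pace and stop on an object; the grip force is fixed at half the most. Time passes only in rows, so rows that do not move let the fingers close. It gives the time, the measured TCP pose, the force and the opening at its end, in the units of the state.
- read_state(): the state, without advancing time (a new reading comes with each control period).
- get_image(name): name is "scene" or "top" or "wrist"; returns the picture (384x512x3 uint8, red, green, blue); there is no depth.
- calibration(name): a dict with "fx", "fy", "cx", "cy" (pixels), "world_from_camera" (4x4, takes a point from camera to world coordinates). Camera axes: x right, y down, z forward; pixel columns grow to the right and rows downward; lengths in mm; the calibration is good to about 2 mm. A picture is of the moment at which its call begins: read the wrist's pose just before it. calibration takes no time and is no camera call; for the wrist camera it gives the pose at the moment of the call.
- finish_job(): hands the job in, once; it reports no verdict.
The state is a dict: "clock": time; "qpos": joint angles; "qd": joint speeds; "tau": joint torques, N m; "eef_pos": TCP position; "tool_rot": TCP orientation; "force": force on the tool from outside, world axes, zero at the start; "torque": the same for the moment, N m; "width": finger opening in mm.
Only numpy, scipy, OpenCV 4.12 (cv2) and the standard library are available. Lean on these libraries where they do the work, as an engineer would, in place of code of your own. Each camera call takes 0.05 s, during which the arm holds its last target. There are 200 camera calls.

### The job

Pick up the steel kitchen tongs from the counter, close them on the round bread roll on the wooden board, lift it and carry it over to the side plate. Touch the roll with the tongs only, and leave the plate and everything else where they stand. Finish while still holding: the roll stays clamped in the tongs, still, about a hand's width above the middle of the plate; do not put it down or let go.

Things in the scene. Friction and masses are not known exactly. Their poses are not given: they have to be found in the camera images.
- tongs: steel kitchen tongs, 256 mm long, 24 mm tall, 120 g, lying with both arms flat side by side on the counter (they open sideways). Origin: underside, on the centreline, at the grip place (near the centre of mass). x to the tips, z up; tail at x = -121 mm, cupped heads x = 95 to 135 mm. Strictly the +y arm with the hinge: its x turns off the centreline towards -y by half the joint value as they close
- tongs_grip (a point): where to squeeze, on the centreline, 12 mm above the underside, over the origin. Flat outer faces for fingers run 25 mm either way along x, arms 5 mm thick. Width over both arms here: 56 mm open, 36 mm closed on the round roll, 28 mm shut. At 50 mm the spring holds the tongs between the fingers, and the heads are still 74 mm apart at their narrowest: enough to go over the roll
- tongs_hinge (a point): hinge, 100 mm behind the grip place on the centreline, 12 mm above the underside
- tongs_arm (a joint): closing angle between the arms: 0 open (at rest), about 0.2 closed on the round roll, 0.28 shut. A spring opens them: at the grip place it pushes about 3.5 N on each finger when open, 5.5 N when closed on the roll
- tongs_tips (a point): point midway between the two cupped heads of the open tongs, 115 mm ahead of the grip place on the centreline, 12 mm above the underside: the round roll's axis should be here when they close
- roll: round bread roll, 52 mm across with upright sides from 6 to 24 mm up, domed top, 39 mm tall, 50 g, on the wooden board. Origin at the centre of its underside
- roll_center (a point): point on the round roll's axis, 18 mm above its underside
- board: wooden board, fixed, 170 mm (x) by 220 mm (y), 18 mm thick, origin at the centre of its underside. The two rolls stand on it side by side along its y, 55 mm either side of its middle, either one on either side; its x points away from the robot. Board and plate may be on either side of the table
- plate: white side plate, 170 mm across, 16 mm tall, origin at the centre of its underside; stays where it is
- long_roll: long bread roll, 106 mm (along its x) by 36 mm, 31 mm tall, beside the round roll; stays where it is
- salt: steel shaker, 42 mm across, 72 mm tall; bystander
- pepper: steel shaker with dark cap, 42 mm across, 72 mm tall; bystander
- mug: white mug, 80 mm across, 90 mm tall; bystander
- jar: glass jar, 72 mm across, 100 mm tall; bystander
- bowl: small white bowl, 110 mm across, 45 mm tall; bystander
- coaster: cork coaster, 90 mm across, 8 mm thick; bystander
There are look-alikes about, which are no part of the job. What is shaped like the plate but green is not meant.

How it is judged:
By the outcome, as a careful person would: the job done as asked, in the order asked, and still so for the second after the job is handed in, while the arm keeps its last pose, push and grip.
It also fails if it takes over 45 s, if anything falls off the work surface, if the arm or the gripper's body presses on something with over 40 N, if the wrist force passes 120 N, or if a joint passes its speed limit or range.

## Working session

There is one attempt and no reset: what is moved stays moved. The work goes in short steps, Python scripts to look and compute and a tool call to move; the robot and the scene stay as the last step left them, time stands still between calls to the robot, and variables do not carry over. Pictures are saved under pics/ and viewed, about 8 in all and at most 12, crops included, and the job is handed in when it is done.

Besides the shell and the picture viewer there is one more tool, called after "Call:" as a command line: name --pt "numbers of a row" for each row, then --argument value for the rest. apply_moves: Moves the arm, as the interface text tells. Its arguments: {"type":"object","properties":{"targets":{"type":"array"},"jaw":{"type":"number"}},"required":["targets"]}

```bash
mkdir -p pics
python3 - <<'E'
from cell import *
import cv2,numpy as np
s=read_state();print(s)
for n in("top","scene"):
    im=get_image(n);cv2.imwrite(f"pics/{n}1.png",im[:,:,::-1])
    c=calibration(n);print(n,c)
E
```

```text
{'clock': 0.0, 'qpos': array([-1.23877954,  0.62936621,  0.03841766,  1.51839563, -0.02698656,
        0.99626751, -0.0200092 ]), 'qd': array([-1.68468477e-03,  1.40323812e-03,  9.03116765e-04, -3.02522864e-04,
        2.38036939e-04, -1.17589007e-03, -8.68993188e-05]), 'tau': array([ 7.26144162e-05, -5.63402724e+01,  1.22603115e+00, -1.93449318e+01,
        1.09580366e-02,  1.07557760e-02, -1.90517000e-05]), 'eef_pos': array([251.53372794, 598.67279552, 230.36678815]), 'tool_rot': array([-1.5727155e+00, -2.3826279e-05, -3.9779963e-01]), 'force': array([-0.53951634,  0.91181098, -0.06242665]), 'torque': array([-0.02420291,  0.05774229,  0.0105243 ]), 'width': 85.16740909181277}
top {'fx': 411.6439861559908, 'fy': 411.6439861559908, 'cx': 254.00506616174465, 'cy': 197.65179130368972, 'world_from_camera': array([[-2.89041433e-02, -9.95080312e-01,  9.47613994e-02,
         4.09779643e+02],
       [-9.99543882e-01,  2.96028036e-02,  5.97508552e-03,
        -7.23790812e-01],
       [-8.75089306e-03, -9.45454723e-02, -9.95482082e-01,
         1.35188897e+03],
       [ 0.00000000e+00,  0.00000000e+00,  0.00000000e+00,
         1.00000000e+00]])}
scene {'fx': 480.54652992530345, 'fy': 480.54652992530345, 'cx': 254.36593725086493, 'cy': 196.92908598543622, 'world_from_camera': array([[ 7.33985659e-02,  7.15434893e-01, -6.94813330e-01,
         1.44812325e+03],
       [ 9.97292218e-01, -4.94610438e-02,  5.44227642e-02,
        -8.70615293e+01],
       [ 4.56975193e-03, -6.96926480e-01, -7.17128021e-01,
         1.03703598e+03],
       [ 0.00000000e+00,  0.00000000e+00,  0.00000000e+00,
         1.00000000e+00]])}
```

View pics/top1.png

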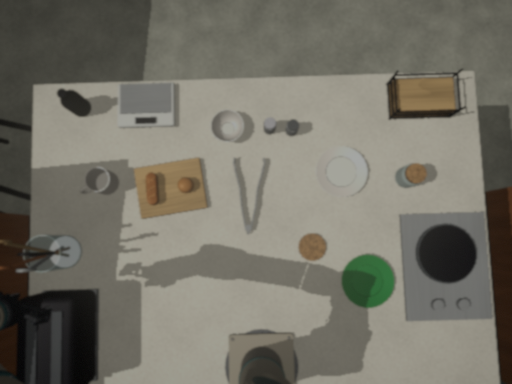

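View pics/scene1.png

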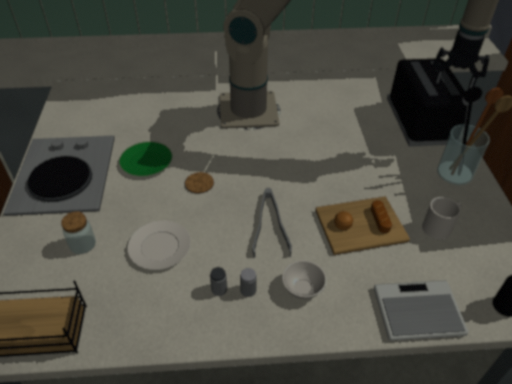

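The top view shows the tongs in a V, with the hinge at about (249,230) and the heads at (238,160) and (266,160). The roll is at (186,185), the long roll at (152,188), the plate at (344,171), and the shakers at (270,125) and (292,127). I'll zoom in to measure.

```bash
cat > h.py <<'E'
from cell import *
import cv2,numpy as np
from scipy.spatial.transform import Rotation as Rn
def w(n,u,v,z,c=None):
    c=c or calibration(n);T=c["world_from_camera"]
    d=T[:3,:3]@[(u-c["cx"])/c["fx"],(v-c["cy"])/c["fy"],1];o=T[:3,3]
    return np.round(o+d*(z-o[2])/d[2],1)
def px(n,p,c=None):
    c=c or calibration(n);T=c["world_from_camera"];q=T[:3,:3].T@(np.array(p)-T[:3,3])
    return c["fx"]*q[0]/q[2]+c["cx"],c["fy"]*q[1]/q[2]+c["cy"]
E
python3 - <<'E'
from h import *
im=cv2.imread("pics/top1.png")
cv2.imwrite("pics/crop1.png",cv2.resize(im[145:245,120:320],None,fx=4,fy=4,interpolation=cv2.INTER_CUBIC))
hsv=cv2.cvtColor(im,cv2.COLOR_BGR2HSV)
for p in [(249,230,24),(238,160,24),(266,160,24),(186,185,40),(152,188,35),(344,171,10),(170,188,18)]:print(p,w("top",*p))
print([w("scene",*p) for p in [(268,192,20),(252,250,20),(287,246,20),(343,219,38),(157,245,10)]])
g=(im.min(2)>135).astype(np.uint8)
print(im[171,344],im[150,300],im[180,186],im[200,246],im[200,240],im[200,190])
E
```

```text
(249, 230, 24) [432.2  26.4  24. ]
(238, 160, 24) [661.4  56.   24. ]
(266, 160, 24) [658.6 -35.5  24. ]
(186, 185, 40) [582.  224.5  40. ]
(152, 188, 35) [576.2 335.4  35. ]
(344, 171, 10) [ 616.7 -291.    10. ]
(170, 188, 18) [576.6 280.8  18. ]
[array([445.1,  32.2,  20. ]), array([659. , -30.6,  20. ]), array([652.1,  64.1,  20. ]), array([582.4, 228.1,  38. ]), array([ 616.2, -286. ,   10. ])]
[155 164 164] [146 159 162] [ 59  90 122] [112 122 126] [127 136 138] [ 82 114 135]
```

View pics/crop1.png

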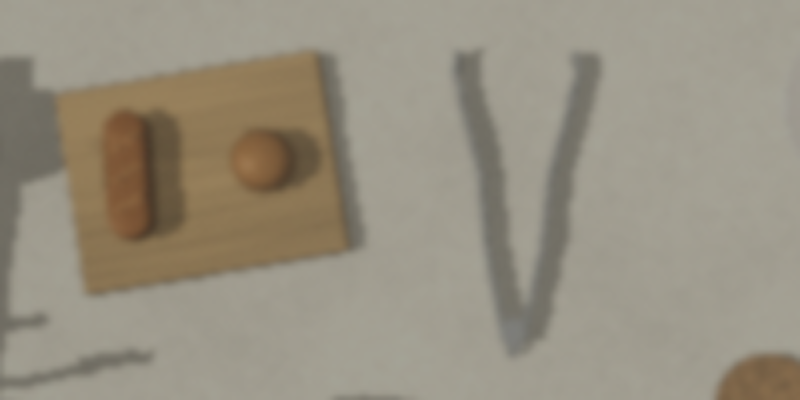

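The grip place is at about (545,18), with tongs yaw about -0.07. The roll is at (582,226), with board yaw about 0.16, and the plate is at (617,-289). I'll move above the tongs.

Call:
apply_moves --pt "0 0 0 0 -0.8 0" --pt "0 0 0 0 -0.8 0" --pt "0 0 0 0 -0.8 0" --pt "0.55 0 -0.94 0 0 0" --pt "0.55 0 -0.94 0 0 0" --pt "0.55 0 -0.94 0 0 0" --pt "0.55 0 -0.94 0 0 0" --pt "0.55 0 -0.94 0 0 0" --pt "0.55 0 -0.94 0 0 0" --pt "0.55 0 -0.94 0 0 0" --pt "0.55 0 -0.94 0 0 0" --pt "0.55 0 -0.94 0 0 0"

```text
clock: 1.6
eef_pos: [428.5, 247.7, 231.1]
tool_rot: [-1.571, 0.0, -0.063]
force: [0.7, -0.2, 0.3]
width: 85.4
```

Call:
apply_moves --pt "0.55 0 -0.94 0 0 0" --pt "0.55 0 -0.94 0 0 0" --pt "0.55 0 -0.94 0 0 0" --pt "0.55 0 -0.94 0 0 0" --pt "0.55 0 -0.94 0 0 0" --pt "0.55 0 -0.94 0 0 0" --pt "0 0 0 0 0 0" --pt "0 0 0 0 0 0"

```text
clock: 2.6
eef_pos: [545.2, 16.2, 230.9]
tool_rot: [-1.57, 0.001, -0.063]
force: [0.6, 0.2, -0.6]
width: 85.6
```

Run:
```python
from h import *
c=calibration("wrist");im=get_image("wrist");cv2.imwrite("pics/w1.png",im[:,:,::-1])
s=read_state();print(s["clock"],s["eef_pos"],s["tool_rot"],s["width"]);np.save("w1.npy",c,allow_pickle=True);print(c)
```

```text
2.65 [545.13070298  16.90524461 230.98655042] [-1.57004235e+00  1.17807139e-03 -6.13414681e-02] 85.395793492912
{'fx': 269.2405881778572, 'fy': 269.2405881778572, 'cx': 254.50804521472435, 'cy': 192.60098233723227, 'world_from_camera': array([[ 6.28317380e-02,  9.63834536e-01,  2.58988727e-01,
         4.79208381e+02],
       [ 9.98023884e-01, -6.08632353e-02, -1.56203207e-02,
         1.93706853e+01],
       [ 7.07487343e-04,  2.59458387e-01, -9.65754029e-01,
         3.73891895e+02],
       [ 0.00000000e+00,  0.00000000e+00,  0.00000000e+00,
         1.00000000e+00]])}
```

View pics/w1.png

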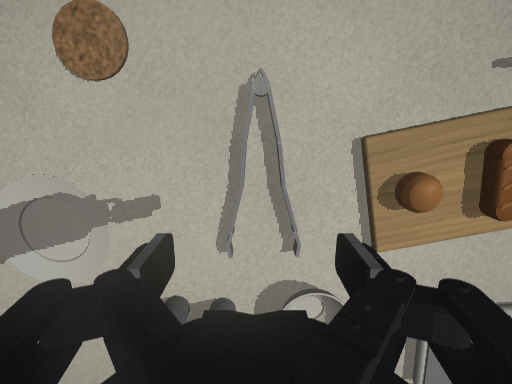

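Run:
```python
from h import *
im=cv2.imread("pics/w1.png")
cv2.imwrite("pics/crop2.png",cv2.resize(im[60:265,205:320],None,fx=3,fy=3,interpolation=cv2.INTER_CUBIC)[:600])
```

```text
(no output)
```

View pics/crop2.png

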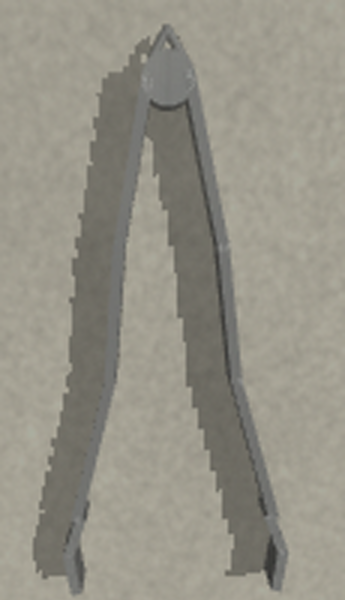

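Run:
```python
from h import *
c=np.load("w1.npy",allow_pickle=True).item()
P={k:w("",205+x/3,60+y/3,z,c)[:2] for k,(x,y,z) in dict(tail=(168,27,22),hinge=(168,77,24),gL=(117,310,24),gR=(229,312,24),hL=(72,550,24),hR=(284,552,24),roll=((419-205)*3,(191-60)*3,54)).items()}
for k,v in P.items():print(k,v)
a=(P["gL"]+P["gR"])/2;b=(P["hL"]+P["hR"])/2
print(a,b,np.linalg.norm(P["gL"]-P["gR"]),np.linalg.norm(a-P["hinge"]),[np.arctan2(*(q-P["hinge"])[::-1]) for q in(a,b)],np.linalg.norm(b-P["hinge"]))
```

```text
tail [420.2  31.2]
hinge [439.2  30. ]
gL [532.6   2.5]
gR [536.6  51.2]
hL [645.1 -27. ]
hR [652.4  72.9]
roll [575.7 216.1]
[534.6   26.85] [648.75  22.95] 48.86399492468867 95.45199055022377 [np.float64(-0.03300687620898076), np.float64(-0.033630836896050974)] 209.66855987486537
```

Wrist view: hinge at (261,86), heads at (229,242) and (300,243). That puts the grip place at about (539,27) with yaw -0.033; the sizes agree with those given. Now I'll descend.

Call:
apply_moves --pt "-0.16 0 0.25 0 -0.2 0" --pt "0 0.9 0 0 0 0" --pt "0 0.9 0 0 0 0" --pt "0 0.9 0 0 0 0" --pt "0 0.9 0 0 0 0" --pt "0 0.9 0 0 0 0" --pt "0 0.6 0 0 0 0" --pt "0 0.2 0 0 0 0" --pt "0 0 0 0 0 0"

```text
clock: 3.78
eef_pos: [539.8, 27.1, 19.4]
tool_rot: [-1.57, 0.0, -0.033]
force: [-0.6, 0.0, 0.1]
width: 85.7
```

Run:
```python
from h import *
c=calibration("wrist");im=get_image("wrist");t=get_image("scene")
s=read_state();print(s["clock"],s["eef_pos"],s["tool_rot"],s["width"],s["force"])
cv2.imwrite("pics/w2.png",np.hstack([im[120:384,130:390],cv2.resize(t[130:262,205:335],None,fx=2,fy=2)])[:,:,::-1])
```

```text
3.875 [540.66526767  26.6430016   20.3055249 ] [-1.57035447 -0.00163151 -0.03397853] 85.50322296717029 [-0.72124588 -0.56511916 -0.40030642]
```

View pics/w2.png

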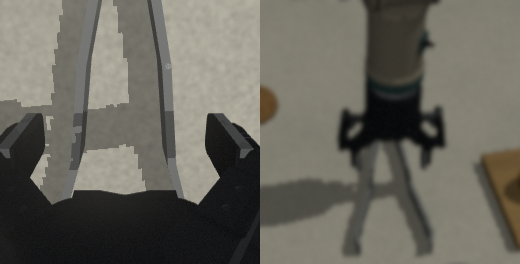

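The fingers straddle the tongs symmetrically: in the crop the arms are at columns 77 and 170 and the fingers at 40 and 207. I'll narrow the jaws to about 64 mm, lower, then squeeze to 50 mm.

Call:
apply_moves --pt "0 0 0 0 0 0" --pt "0 0 0 0 0 0" --pt "0 0.2 0 0 0 0" --pt "0 0.2 0 0 0 0" --pt "0 0.06 0 0 0 0" --pt "0 0 0 0 0 0" --jaw 0.5

```text
clock: 4.62
eef_pos: [539.7, 26.0, 0.4]
tool_rot: [-1.571, 0.001, -0.035]
force: [0.6, -0.0, 0.5]
width: 63.8
```

Call:
apply_moves --pt "0 0 0 0 0 0" --pt "0 0 0 0 0 0" --pt "0 0 0 0 0 0" --pt "0 0 0 0 0 0" --jaw 0.16

```text
clock: 5.12
eef_pos: [540.6, 26.2, 1.4]
tool_rot: [-1.571, -0.001, -0.035]
force: [0.0, 0.5, 4.8]
width: 49.6
```

Call:
apply_moves --pt "0 -0.1 0 0 0 0" --pt "0 -0.2 0 0 0 0" --pt "0 -0.4 0 0 0 0" --pt "0 -0.5 0 0 0 0" --pt "0 -0.5 0 0 0 0" --pt "0 -0.5 0 0 0 0" --pt "0 -0.5 0 0 0 0" --pt "0 -0.4 0 0 0 0" --pt "0 -0.2 0 0 0 0" --pt "0 0 0 0 0 0"

```text
clock: 6.38
eef_pos: [540.3, 26.1, 133.4]
tool_rot: [-1.571, -0.001, -0.035]
force: [0.1, 1.5, -2.1]
width: 49.7
```

Run:
```python
from h import *
c=calibration("wrist");s=read_state();im=get_image("wrist");t=get_image("scene")
np.save("w3.npy",c,allow_pickle=True)
print(s["clock"],s["eef_pos"],s["tool_rot"],s["width"],s["force"],s["torque"])
cv2.imwrite("pics/w3.png",np.hstack([im,cv2.resize(t[70:262,205:345],None,fx=2,fy=2)])[:,:,::-1])
```

```text
6.375 [540.27543596  26.10024622 133.40365175] [-1.57063642e+00 -9.34317062e-04 -3.48210894e-02] 49.68360229333912 [ 0.10220281  1.5189378  -2.08261158] [ 0.06426556  0.00721313 -0.00784383]
```

View pics/w3.png

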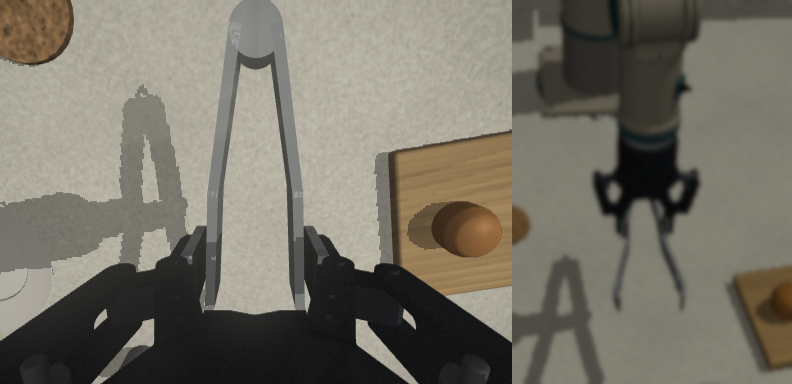

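The tongs are held and lifted, with the hinge at about (256,28) and the roll at (466,230) in the wrist view. I'll now refine the roll position from all the views and check the tongs' tilt.

Run:
```python
from h import *
c1=np.load("w1.npy",allow_pickle=True).item();c3=np.load("w3.npy",allow_pickle=True).item()
print("hinge px", [px("",(440.3,29.5,z),c3) for z in(151,156,161)])
# roll silhouettes: colour segmentation (darker/redder than board)
for n,f,c,(u,v),r in [("w1","w1",c1,(419,191),32),("w3","w3",c3,(466,230),45),("top","top1",calibration("top"),(185,185),12),("scene","scene1",calibration("scene"),(343,219),14)]:
    im=cv2.imread(f"pics/{f}.png");hsv=cv2.cvtColor(im,cv2.COLOR_BGR2HSV).astype(int)
    m=((hsv[...,0]<=13)&(hsv[...,1]>110)&(hsv[...,2]>60)).astype(np.uint8)
    k=np.zeros_like(m);cv2.circle(k,(u,v),r,1,-1);m*=k
    x,y,ww,h=cv2.boundingRect(m);uc,vc=x+ww/2-.5,y+h/2-.5
    print(n,m.sum(),(uc,vc,ww,h),w("",uc,vc,36,c), hsv[v,u])
for (a,b) in [(361,136),(374,250)]: print("board corner",w("",a,b,18,c1))
for p in [(57,93),(318,50),(350,248),(88,293)]: print("top corner",w("top",120+p[0]/4,145+p[1]/4,18))
```

```text
hinge px [(np.float64(256.4910609022609), np.float64(36.08326201459715)), (np.float64(256.5834110447148), np.float64(32.32462655927799)), (np.float64(256.68446060617515), np.float64(28.211926195671822))]
w1 5 (413.5, 190.0, 20, 29) [579.3 219.9  36. ] [ 14 143 123]
w3 23 (455.5, 228.0, 32, 49) [580.8 216.6  36. ] [ 14 144 126]
top 0 (-0.5, -0.5, 0, 0) [1234.   848.7   36. ] [ 15 131 136]
scene 0 (-0.5, -0.5, 0, 0) [ -926.5 -1136.5    36. ] [ 15 183  95]
board corner [507.5 156.1  18. ]
board corner [671.7 181.4  18. ]
top corner [645.5 397.8  18. ]
top corner [674.7 182.7  18. ]
top corner [510.7 159.3  18. ]
top corner [480.4 372.8  18. ]
```

Run:
```python
from h import *
from scipy.optimize import least_squares
c1=np.load("w1.npy",allow_pickle=True).item();c3=np.load("w3.npy",allow_pickle=True).item()
t=np.linspace(0,6.28,40)
M=np.array([[r*np.cos(a),r*np.sin(a),18+z] for r,z in[(22,0),(26,6),(26,24),(22,31),(14,36.5),(0,39)] for a in t])
obs=[]
for n,f,c,(u,v),r in [("w1","w1",c1,(419,191),30),("w3","w3",c3,(468,230),40),("top","top1",calibration("top"),(185,185),11),("scene","scene1",calibration("scene"),(343,219),13)]:
    im=cv2.imread(f"pics/{f}.png");hsv=cv2.cvtColor(im,cv2.COLOR_BGR2HSV).astype(int)
    m=((hsv[...,0]<=15)&(hsv[...,1]>hsv[v,u,1]-22)&(hsv[...,2]>70)).astype(np.uint8)
    k=np.zeros_like(m);cv2.circle(k,(u,v),r,1,-1);m*=k
    m=cv2.morphologyEx(m,cv2.MORPH_OPEN,np.ones((2,2),np.uint8))
    x,y,ww,h=cv2.boundingRect(m);b=np.array([x-.5,y-.5,x+ww-.5,y+h-.5])
    def bb(p):
        q=np.array([px("",m_+[p[0],p[1],0],c) for m_ in M]);return np.r_[q.min(0),q.max(0)]
    s=least_squares(lambda p:bb(p)-b,[582,223]);print(n,b,s.x.round(1),(s.fun).round(1),m.sum())
```

```text
w1 [406.5 173.5 443.5 213.5] [585.9 235.6] [-6.3 -0.7  5.8  1.1] 1076
w3 [445.5 202.5 502.5 257.5] [584.9 234.5] [-7.6 -0.7  6.9  1.3] 2204
top [179.5 178.5 193.5 192.5] [581.1 224. ] [-1.5 -1.3  1.5  1.3] 148
scene [338.5 214.5 352.5 225.5] [582.1 235.8] [-2.9 -4.2  2.8  4. ] 88
```

Run:
```python
from h import *
c1=np.load("w1.npy",allow_pickle=True).item();c3=np.load("w3.npy",allow_pickle=True).item()
t=np.linspace(0,6.28,40)
M=np.array([[r*np.cos(a),r*np.sin(a),18+z] for r,z in[(22,0),(26,6),(26,24),(22,31),(14,36.5),(0,39)] for a in t])
out=[]
for f,c,(u,v),h,z in[("w3",c3,(466,228),46,4),("w1",c1,(419,191),46,4),]:
    im=cv2.imread(f"pics/{f}.png")[v-h:v+h,u-h:u+h]
    big=cv2.resize(im,(396,396),interpolation=cv2.INTER_CUBIC);k=396/(2*h)
    for p,col in[((583,223),(0,255,0)),((584,229),(255,0,0))]:
        q=np.array([[px("",m+[*p,0],c)] for m in M])[:,0]
        q=cv2.convexHull(((q-[u-h,v-h]+.5)*k).astype(np.int32));cv2.polylines(big,[q],True,col,1)
    out.append(big)
cv2.imwrite("pics/ov.png",np.hstack(out))
```

```text
(no output)
```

View pics/ov.png

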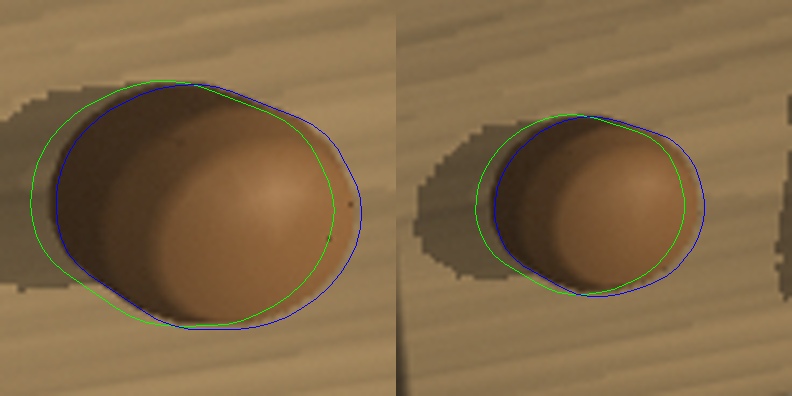

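The roll is at about (583.5,227.5): the silhouette matches the blue outline, in column but not green. I'll carry the tongs over it at yaw 0.14, with the TCP at (471,212).

Call:
apply_moves --pt "0 0 0 0 -0.63 0" --pt "0 0 0 0 -0.62 0" --pt "-0.06 0 0.3 0 0 0" --pt "-0.12 0 0.55 0 0 0" --pt "-0.14 0 0.65 0 0 0" --pt "-0.14 0 0.65 0 0 0" --pt "-0.14 0 0.65 0 0 0" --pt "-0.14 0 0.65 0 0 0" --pt "-0.14 0 0.65 0 0 0" --pt "-0.12 0 0.5 0 0 0" --pt "-0.06 0 0.24 0 0 0" --pt "0 0 0 0 0 0"

```text
clock: 7.98
eef_pos: [470.4, 212.6, 132.7]
tool_rot: [-1.571, 0.001, 0.141]
force: [1.0, -0.2, -0.8]
width: 49.2
```

Call:
apply_moves --pt "0 0.3 0 0 0 0" --pt "0 0.5 0 0 0 0" --pt "0 0.3 0 0 0 0" --pt "0 0 0 0 0 0" --pt "0 0 0 0 0 0"

```text
clock: 8.6
eef_pos: [471.4, 211.7, 89.1]
tool_rot: [-1.571, -0.0, 0.139]
force: [0.6, 0.7, -0.9]
width: 49.9
```

Run:
```python
from h import *
s=read_state();a=get_image("top");b=get_image("scene")
print(s["clock"],s["eef_pos"],s["tool_rot"],s["width"],s["force"],s["qpos"].round(2))
cv2.imwrite("pics/v4t.png",a[:,:,::-1]);cv2.imwrite("pics/v4s.png",b[:,:,::-1])
f=lambda i:cv2.resize(i,(400,400),interpolation=cv2.INTER_CUBIC)
cv2.imwrite("pics/v4.png",np.hstack([f(a[150:220,150:220]),f(b[160:260,290:390])])[:,:,::-1])
```

```text
8.6 [471.44685107 211.71948589  89.0683168 ] [-1.57073042e+00 -4.09433395e-04  1.39194172e-01] 49.926371203559114 [ 0.58071257  0.72806533 -0.87847564] [-0.45  0.66 -0.03  2.01  0.04  0.48  1.19]
```

View pics/v4.png

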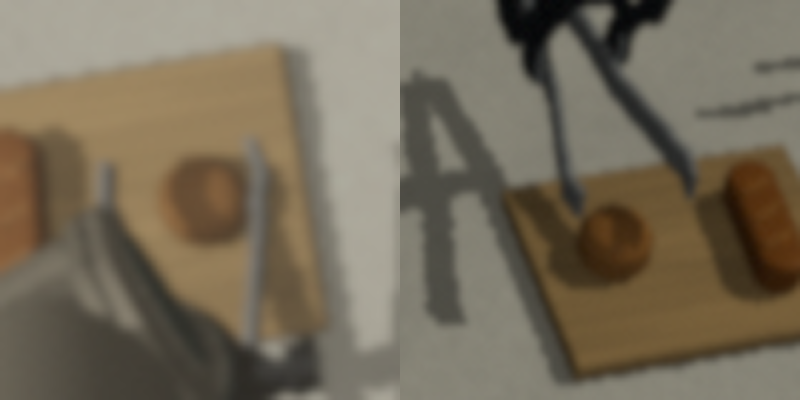

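Run:
```python
from h import *
k=70/400
L=w("top",150+105*k,150+165*k,110);R=w("top",150+252*k,150+140*k,110);r=w("top",150+206*k,150+199*k,40)
print(L,R,(L+R)/2,r)
Ls=w("scene",290+690/4-100,160+192/4,100);Rs=w("scene",290+576/4-100,160+207/4,100);rs=w("scene",290+614/4-100,160+243/4,38)
print(Ls,Rs,(Ls+Rs)/2,rs)
T=np.array([471.4,211.7]);d=np.array([np.cos(.139),np.sin(.139)]);n=np.array([-d[1],d[0]])
for q in(L,R,r,Ls,Rs,rs,np.array([583.5,227.5])):print((q[:2]-T)@d,(q[:2]-T)@n)
```

```text
[593.3 266.1 110. ] [604.4 187.4 110. ] [598.85 226.75 110.  ] [582.6 224.4  40. ]
[601.1 268.3 100. ] [609.2 190.  100. ] [605.15 229.15 100.  ] [588.9 228.2  38. ]
128.26155378735865 36.98572454410623
128.3503871323683 -42.49315383648503
111.88710184342989 -2.8295655281256615
136.29113935597937 38.0837935748138
133.4643287000174 -40.583284300974505
118.6528393722228 0.0609008168578824
113.20793515323501 0.11583756274478645
```

Both cameras show the heads straddling the roll within about 1 mm, and about 3 mm short. I'll shift 2 mm forward and descend.

Call:
apply_moves --pt "0.05 0.2 0 0 0 0" --pt "0 0.35 0 0 0 0" --pt "0 0.35 0 0 0 0" --pt "0 0.3 0 0 0 0" --pt "0 0.2 0 0 0 0" --pt "0 0.1 0 0 0 0" --pt "0 0.06 0 0 0 0" --pt "0 0 0 0 0 0"

```text
clock: 9.7
eef_pos: [473.2, 212.2, 26.6]
tool_rot: [-1.571, -0.0, 0.14]
force: [-0.0, -0.7, -1.0]
width: 49.7
```

Run:
```python
from h import *
s=read_state();a=get_image("top");b=get_image("scene")
print(s["clock"],s["eef_pos"],s["tool_rot"],s["width"],s["force"],s["torque"])
f=lambda i:cv2.resize(i,(400,400),interpolation=cv2.INTER_CUBIC)
cv2.imwrite("pics/v5.png",np.hstack([f(a[150:220,150:220]),f(b[160:260,290:390])])[:,:,::-1])
```

```text
9.7 [473.18974414 212.2207678   26.60584111] [-1.57068185e+00 -2.82551932e-04  1.39660529e-01] 49.652388238207855 [-0.02678256 -0.6728531  -0.99318566] [-0.02062261  0.02065815 -0.03242065]
```

View pics/v5.png

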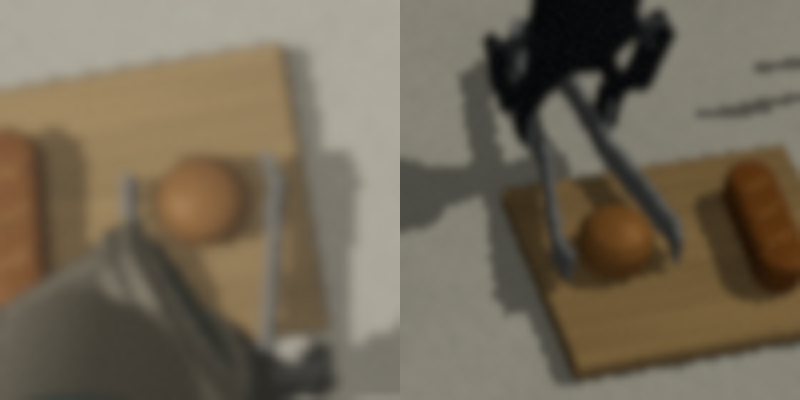

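The heads sit either side of the roll: tips at 128 and 272 against the roll at 203 in the top crop. I'll close gently.

Call:
apply_moves --pt "0 0 0 0 0 0" --pt "0 0 0 0 0 0" --jaw -0.08

```text
clock: 10.05
eef_pos: [473.2, 212.3, 26.7]
tool_rot: [-1.571, -0.0, 0.14]
force: [-0.2, 0.4, -1.5]
width: 39.5
```

Call:
apply_moves --pt "0 0 0 0 0 0" --pt "0 0 0 0 0 0" --pt "0 0 0 0 0 0" --pt "0 0 0 0 0 0" --pt "0 0 0 0 0 0" --jaw -0.4

```text
clock: 10.68
eef_pos: [473.2, 212.2, 26.6]
tool_rot: [-1.571, -0.0, 0.14]
force: [-0.1, 0.5, 0.6]
width: 34.2
```

Call:
apply_moves --pt "0 -0.05 0 0 0 0" --pt "0 -0.1 0 0 0 0" --pt "0 -0.2 0 0 0 0" --pt "0 -0.3 0 0 0 0" --pt "0 -0.4 0 0 0 0" --pt "0 -0.4 0 0 0 0" --pt "0 -0.35 0 0 0 0" --pt "0 -0.25 0 0 0 0" --pt "0 -0.15 0 0 0 0" --pt "0 -0.05 0 0 0 0" --pt "0 0 0 0 0 0"

```text
clock: 12.05
eef_pos: [472.9, 212.1, 116.3]
tool_rot: [-1.571, 0.001, 0.14]
force: [0.3, -0.4, -2.1]
width: 34.7
```

Run:
```python
from h import *
from scipy.optimize import least_squares
s=read_state();b=get_image("scene");a=get_image("top")
print(s["clock"],s["eef_pos"],s["tool_rot"],s["width"],s["force"],s["torque"])
f=lambda i:cv2.resize(i,(400,400),interpolation=cv2.INTER_CUBIC)
cv2.imwrite("pics/v6.png",np.hstack([f(a[150:220,150:220]),f(b[130:260,260:390])])[:,:,::-1])
# plate centre: edge fit in first pictures is better through extremes
for n,(u,v),r in(("top1",(344,171),32),("scene1",(157,245),40)):
    im=cv2.imread(f"pics/{n}.png")[v-r:v+r,u-r:u+r];cv2.imwrite(f"pics/pl_{n}.png",cv2.resize(im,(400,400),interpolation=cv2.INTER_CUBIC))
cv2.imwrite("pics/v6.png",np.vstack([cv2.imread("pics/v6.png"),np.hstack([cv2.imread("pics/pl_top1.png"),cv2.imread("pics/pl_scene1.png")])])[:, :])
im=cv2.imread("pics/v6.png");cv2.imwrite("pics/v6.png",cv2.resize(im,(600,600)))
```

```text
12.05 [472.86874506 212.07983843 116.28773038] [-1.57094053e+00  5.20391851e-04  1.39779382e-01] 34.6597791597254 [ 0.33487683 -0.40873369 -2.1188078 ] [0.01474936 0.07475711 0.02487365]
```

View pics/v6.png

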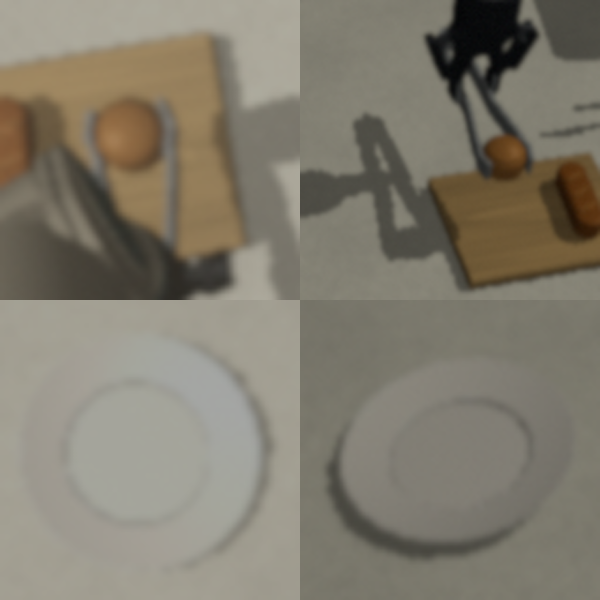

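The roll is clamped and lifted, and the long roll and board are undisturbed. From the crops, the plate rim centre is at about (342.3,171.3) in the top view and (158.5,245.3) in the scene view.

Run:
```python
from h import *
print(w("top",342.3,171.3,16),w("top",341.2,171.2,6),w("scene",158.5,245.3,16),w("top",180.3,181.3,122))
P=(w("top",342.3,171.3,16)+w("scene",158.5,245.3,16))[:2]/2
yaw=np.arctan2(P[1],P[0]);L=112.5
q=P-L*np.array([np.cos(yaw),np.sin(yaw)])
T=np.array([472.9,212.1]);print(P,yaw,q,np.linalg.norm(q),np.degrees(.14-yaw)/8, np.hypot(*T))
d=q-T;print(d)
# rotated rows first: deltas in tool frame at final yaw
print(d@[np.cos(yaw),np.sin(yaw)],d@[-np.sin(yaw),np.cos(yaw)])
```

```text
[ 615.  -284.1   16. ] [ 616.9 -282.7    6. ] [ 622.4 -280.7   16. ] [583.  227.5 122. ]
[ 618.7 -282.4] -0.4281972741366336 [ 516.35697519 -235.68645514] 567.6025290351448 4.0694132173583695 518.2864266021251
[  43.45697519 -447.78645514]
225.46854178162033 -389.3136971209787
```

Call:
apply_moves --pt "0 0 0 0 0.2 0" --pt "0 0 0 0 0.4 0" --pt "0 0 0 0 0.5 0" --pt "0 0 0 0 0.5 0" --pt "0 0 0 0 0.5 0" --pt "0 0 0 0 0.5 0" --pt "0 0 0 0 0.5 0" --pt "0 0 0 0 0.5 0" --pt "0 0 0 0 0.3 0" --pt "0 0 0 0 0.17 0" --pt "0 0 0 0 0 0"

```text
clock: 13.52
eef_pos: [473.0, 212.2, 116.4]
tool_rot: [-1.571, 0.0, -0.428]
force: [0.3, 0.1, -2.1]
width: 34.4
```

Call:
apply_moves --pt "0.06 0 -0.1 0 0 0" --pt "0.12 0 -0.2 0 0 0" --pt "0.2 0 -0.35 0 0 0" --pt "0.28 0 -0.48 0 0 0" --pt "0.28 0 -0.48 0 0 0" --pt "0.28 0 -0.48 0 0 0" --pt "0.28 0 -0.48 0 0 0" --pt "0.28 0 -0.48 0 0 0" --pt "0.28 0 -0.48 0 0 0" --pt "0.28 0 -0.48 0 0 0" --pt "0.28 0 -0.48 0 0 0" --pt "0.28 0 -0.48 0 0 0"

```text
clock: 15.02
eef_pos: [495.5, -19.1, 116.6]
tool_rot: [-1.571, -0.0, -0.43]
force: [0.3, 0.0, -1.6]
width: 34.4
```

Call:
apply_moves --pt "0.28 0 -0.48 0 0 0" --pt "0.28 0 -0.48 0 0 0" --pt "0.28 0 -0.48 0 0 0" --pt "0.28 0 -0.48 0 0 0" --pt "0.28 0 -0.48 0 0 0" --pt "0.28 0 -0.48 0 0 0" --pt "0.28 0 -0.48 0 0 0" --pt "0.28 0 -0.48 0 0 0" --pt "0.28 0 -0.48 0 0 0" --pt "0.15 0 -0.25 0 0 0" --pt "0.08 0 -0.13 0 0 0" --pt "0.03 0 -0.06 0 0 0"

```text
clock: 16.52
eef_pos: [517.8, -236.0, 116.4]
tool_rot: [-1.57, 0.001, -0.428]
force: [-0.9, 0.1, -1.4]
width: 34.7
```

Call:
apply_moves --pt "0 0 0 0 0 0" --pt "0 0 0 0 0 0" --pt "0 0 0 0 0 0"

```text
clock: 16.9
eef_pos: [518.0, -235.7, 116.5]
tool_rot: [-1.571, 0.0, -0.428]
force: [-0.0, -0.6, -1.7]
width: 34.8
```

Run:
```python
from h import *
s=read_state();b=get_image("scene");a=get_image("top")
print(s["clock"],s["eef_pos"],s["tool_rot"],s["width"],s["force"],s["torque"])
f=lambda i:cv2.resize(i,(400,400),interpolation=cv2.INTER_CUBIC)
cv2.imwrite("pics/v7.png",np.hstack([f(a[130:210,300:380]),f(b[170:290,100:220])])[:,:,::-1])
```

```text
16.9 [ 518.03091405 -235.68289739  116.49128597] [-1.57059572e+00  2.46714460e-04 -4.27730876e-01] 34.766009643594586 [-0.01393831 -0.55778963 -1.71685164] [-0.02751446  0.05607616 -0.02759667]
```

View pics/v7.png

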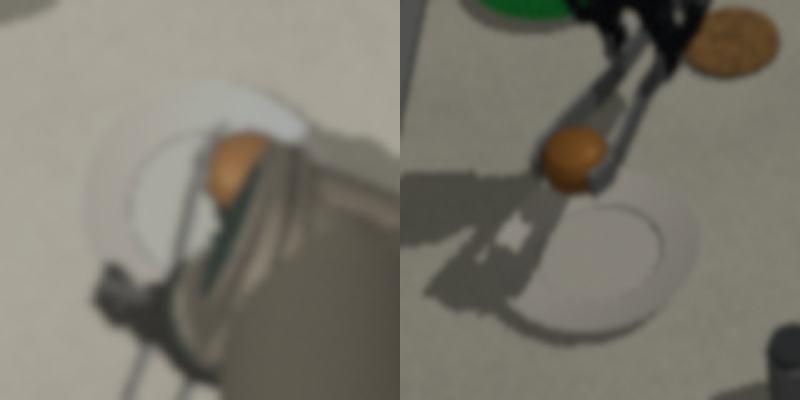

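Run:
```python
from h import *
print(w("scene",152.5,217.7,126),w("top",350.4,165.4,125))
print(np.array([518,-235.7])+111.5*np.array([np.cos(.428),-np.sin(.428)]))
```

```text
[ 620.8 -280.8  126. ] [ 615.4 -286.2  125. ]
[ 619.44244052 -281.97830228]
```

In both cameras the roll is within about 2 mm of the plate centre. Its underside is at z of about 108, so about 95 mm above the plate, and it's still. I'll hand it in.

```bash
python3 -c "
from cell import *
print(finish_job())"
```

```text
the job is handed in; nothing more can be done
None
```

The job is handed in: the roll is clamped in the tongs, still, above the middle of the side plate. I gripped the tongs at 50 mm, lowered them over the roll, closed on it and lifted it. I then carried it over to the plate, at 16.9 s on the clock.

**Last checks:**
- **Position:** the roll is within about 2 mm of the plate centre in both fixed cameras. By the lift height, its underside is about 95 mm above the plate.
- **Grip:** the gripper opening held at 34–35 mm through the carry. That is slightly under the 36 mm given for "closed on the roll".
- **Force:** the largest reading was about 5 N, probably the fingertips touching the counter when I gripped the tongs.
- **Other objects:** I made no contact with the plate, long roll or other items that I know of. I checked only the areas around the board and plate in the later pictures.

**Disagreement:** the overhead camera put the roll on the board about 4 mm from where the wrist camera did. I used the wrist value, and the pictures before closing showed the tongs aligned within a few millimetres.

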